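# Stack the shortbread crosswise and lift the serving caddy

### The job

Lay the two shortbread fingers from the small board crosswise on top of the two that already lie side by side on the wooden caddy, one near each end of them with an open gap in between, so that they make a neat two-layer tower. Then take the caddy by its bar handle, lift it to about 10 cm above the worktop and hold it there steady and level, with the tower and the pot still standing in their places; finish while you are holding it. Keep the caddy level all the way and leave the tin, the mug and the little glass alone.

Things in the scene. Friction and masses are not known exactly. Their poses are not given: they have to be found in the camera images.
- caddy: Loose wooden caddy, 0.25 kg (loaded 0.5 kg, balanced within 10 mm of the handle). Base 88 mm (its x) by 240 mm (its y), rim 14 mm above the underside; origin at the centre of the underside, z up; floor 8 mm above it. Bar handle in the middle (caddy_grip); a 76 mm ring, 6 mm high, at y = -64 mm holds the pot; biscuit_a and b lie at the +y end (stack_place)
- caddy_grip (a point): Centre of the caddy's bar handle, 80 mm above the caddy's underside, axes as the caddy's. The bar is 60 mm long along x, 16 mm thick along y (pinch it across the thickness, along y, from above) and 32 mm high (64 to 96 mm above the underside); a narrower post (26 x 12 mm) carries it
- stack_place (a point): Point on the caddy's floor under the centre of the biscuit tower, at x = 0, y = 72 mm, z = 8 mm in the caddy's frame; axes as the caddy's
- biscuit_a: Shortbread finger, rigid, loose, 70 mm (its x) by 18 mm (its y) by 14 mm high, 25 g; origin at the centre of its underside. It lies from the start on the caddy's floor along the caddy's x axis, at y = 46 mm in the caddy's frame (about 26 mm from stack_place towards the handle); lower layer, stays there
- biscuit_b: Shortbread finger like biscuit_a, lying parallel to it at y = 98 mm in the caddy's frame (about 26 mm beyond stack_place); lower layer, stays there
- biscuit_c: Shortbread finger like biscuit_a, lying flat on the board at the start. Its place in the upper layer: along the caddy's y axis, its middle over stack_place in y and about 24 mm to one side of it in x (13 to 34 mm is good; biscuit_d takes the other side); its underside is then 22 mm above the caddy's
- biscuit_d: Shortbread finger like biscuit_c, beside it on the board (about 66 mm apart, roughly parallel); goes into the upper layer on the other side
- board: Small wooden board fixed to the worktop, 120 mm (x) by 140 mm (y), 12 mm thick; origin at the centre of its underside; biscuit_c and biscuit_d lie on it. The worktop's front edge is at x = 0.40 m; wall cabinets hang over its back, from x = 0.575 m on, 0.47 m above it: keep the wrist in front of them
- jam_pot: Cream-coloured fluted ceramic pot, 66 mm across, 40 mm high, 0.16 kg, loose, standing in the ring on the caddy; origin at the centre of its underside
- tomato_tin: Food tin, 58 mm across, 72 mm high, standing behind the work; leave alone
- mug_cup: Small green and white mug, 48 mm high, standing behind the work; leave alone
- shot_glass: Small clear glass, 49 mm across, 62 mm high, standing behind the work; leave alone
Not all that is in view belongs to the job. What is shaped like the biscuit_b but turquoise is not meant. Leave any purple look-alike of the biscuit_d alone.

How it is judged:
On the way:
1. the two shortbread fingers lie crosswise on the other two, let go, while the caddy stands on the worktop (x of biscuit_a in the frame of caddy between -0.015 and 0.015 m and y of biscuit_a in the frame of caddy between 0.031 and 0.061 m and z of biscuit_a in the frame of caddy between 0.005 and 0.012 m and angle between the x axis of each of biscuit_a, biscuit_b and the x axis of caddy, either way round below 0.26 rad and x of biscuit_b in the frame of caddy between -0.015 and 0.015 m and y of biscuit_b in the frame of caddy between 0.083 and 0.113 m and z of biscuit_b in the frame of caddy between 0.005 and 0.012 m and y of biscuit_c in the frame of caddy between 0.056 and 0.088 m and z of biscuit_c in the frame of caddy between 0.0185 and 0.027 m and angle between the x axis of each of biscuit_c, biscuit_d and the y axis of caddy, either way round below 0.26 rad and y of biscuit_d in the frame of caddy between 0.056 and 0.088 m and z of biscuit_d in the frame of caddy between 0.0185 and 0.027 m and ((x of biscuit_c in the frame of caddy between 0.013 and 0.034 m and x of biscuit_d in the frame of caddy between -0.034 and -0.013 m) or (x of biscuit_c in the frame of caddy between -0.034 and -0.013 m and x of biscuit_d in the frame of caddy between 0.013 and 0.034 m)) and contact force between each of biscuit_a, biscuit_b, biscuit_c, biscuit_d, jam_pot and the fingers below 0.2 N and height (world z) of caddy below 0.008 m), for 0.2 s.
At the end, for the whole second after the job is handed in: The fingers hold the caddy steady 55 to 200 mm above the worktop, tilted under 0.12 rad, on nothing else. The lower biscuits and the pot are in place (15 mm, 8 mm); the upper two lie crosswise on them (0.26 rad), one each side, 13 to 34 mm from the middle. Fingers touch only the caddy (x of biscuit_a in the frame of caddy between -0.015 and 0.015 m and y of biscuit_a in the frame of caddy between 0.031 and 0.061 m and z of biscuit_a in the frame of caddy between 0.005 and 0.012 m and angle between the x axis of each of biscuit_a, biscuit_b and the x axis of caddy, either way round below 0.26 rad and x of biscuit_b in the frame of caddy between -0.015 and 0.015 m and y of biscuit_b in the frame of caddy between 0.083 and 0.113 m and z of biscuit_b in the frame of caddy between 0.005 and 0.012 m and y of biscuit_c in the frame of caddy between 0.056 and 0.088 m and z of biscuit_c in the frame of caddy between 0.0185 and 0.027 m and angle between the x axis of each of biscuit_c, biscuit_d and the y axis of caddy, either way round below 0.26 rad and y of biscuit_d in the frame of caddy between 0.056 and 0.088 m and z of biscuit_d in the frame of caddy between 0.0185 and 0.027 m and ((x of biscuit_c in the frame of caddy between 0.013 and 0.034 m and x of biscuit_d in the frame of caddy between -0.034 and -0.013 m) or (x of biscuit_c in the frame of caddy between -0.034 and -0.013 m and x of biscuit_d in the frame of caddy between 0.013 and 0.034 m)) and x of jam_pot in the frame of caddy between -0.008 and 0.008 m and y of jam_pot in the frame of caddy between -0.072 and -0.056 m and z of jam_pot in the frame of caddy between 0.005 and 0.012 m and contact force between each of biscuit_a, biscuit_b, biscuit_c, biscuit_d, jam_pot and the fingers below 0.2 N and height (world z) of caddy between 0.055 and 0.2 m and angle between caddy's own z axis and vertical below 0.12 rad and linear speed of caddy below 0.03 m/s and angular speed of caddy below 0.15 rad/s and contact force between caddy and the fingers above 1 N and contact force between caddy and tomato_tin below 0.2 N and contact force between caddy and mug_cup below 0.2 N and contact force between caddy and shot_glass below 0.2 N and contact force between caddy and board below 0.2 N); the arm keeps its last pose, push and grip.
It fails at once if the caddy is tilted by more than 0.25 rad (angle between caddy's own z axis and vertical above 0.25 rad).
It fails at once if the tin, the mug or the glass is moved by more than 30 mm (distance of any of tomato_tin, mug_cup, shot_glass from where it was at the start of the episode above 0.03 m).
It also fails if it takes over 72 s, if anything falls off the work surface, if the arm or the gripper's body presses on something with over 40 N, if the wrist force passes 120 N, or if a joint passes its speed limit or range.

### The arm

A 6-joint arm with a two-finger parallel gripper is mounted at the origin on a cart in front of the work surface, level with it; the furniture and walls round the work are solid. World frame = base frame: x ahead of the robot, y to its left, z up, the work surface at z = 0. Lengths are in m, angles in rad, forces in N, time in s.
With the tool pointing down it reaches from about 0.3 to 0.875 m from the base axis. Payload 4.2 kg.
Tool frame: the origin (TCP) lies on the centre line of the jaws, within the pads' length; the fingertips stand 19 mm ahead of it and the grasp point (between the pads) is the TCP; z points along the fingers, x is the direction in which the jaws open and shut, and the axes are right-handed (so a half turn about z gives the same grasp; the last joint's range is limited). The gripper opens to 85 mm and grips with 20 to 120 N. Pads are 22 mm wide; open, the fingers measure 114 mm over their backs; the gripper's body (76 mm by 85 mm) begins 54 mm behind the grasp point. The pads swing forward as they close: fully open they stand 13 mm farther back than shut.
Start: joints at [-1.177, 0.32, 1.565, -0, 1.257, -0.02], TCP at [0.231, -0.526, 0.25] pointing down, gripper open.
Joint ranges: [-3.11, 3.11], [-0.84, 2.01], [0.21, 2.61], [-1.34, 4.49], [0.05, 2.63], [-2.56, 2.56]. Speed limits (rad/s): [2.57, 2.57, 3.14, 3.14, 3.14, 3.14].

### API

Orientations are given as a rotation vector (axis times angle).
In Python, from workcell import ctrl gives the robot as it stands. The module is installed in compiled form; this text tells all that it offers.
- The arm moves only by the tool arm_command, never from a script. Its argument "rows" is one flat list of numbers, 7 for each row, row after row: the shift along the tool's x, y, z scaled (see below), then the turn, a rotation vector about the tool's x, y, z scaled (see below), then the closure, from -1 (fully open) to 1 (shut), so that 0 is half open. In form: [x, y, z, wx, wy, wz, fingers, x, y, z, wx, wy, wz, fingers, ...]. A call has 1 to 12 rows; each row is the pose to reach, as a shift and turn from the pose commanded when the call began, along the tool's axes at that moment, turning the shorter way round; what a row does not reach only later rows make up. The controller multiplies each number of a shift by 100 mm and each number of a turn by 2 pi rad. A row lasts 1/12 s, in which the tool goes at most 41.7 mm and 7.16 degrees, less where a joint would pass 70% of its speed; a pose out of reach is approached as far as the arm can. A call with a number of a shift or a turn outside -1 to 1 is refused whole. A call with a gripper value outside its range is refused whole. The fingers move at their own pace and stop on an object; "force" is the grip in N (left out, the last holds). Time passes only in rows, so rows that repeat a pose let the fingers close. It gives the time, the measured TCP pose, the force and the opening at its end, in the units of the state.
- ctrl.sense(): the state, without advancing time (a new reading comes with each control period).
- ctrl.grab_frame(name): name is "scene" or "top"; returns (picture, depth): 384x512x3 uint8, blue, green, red; 384x512 float32, m along the optical axis (not along the pixel's ray), 0 where there is no reading.
- ctrl.calibration(name): a dict with "fx", "fy", "cx", "cy" (pixels), "distortion" ([k1, k2, p1, p2, k3] as OpenCV has them; the pictures are not rectified), "camera_from_world" (4x4, takes a point from world to camera coordinates). Camera axes: x right, y down, z forward; pixel columns grow to the right and rows downward; lengths in m; the calibration is good to about 2 mm. A picture is of the moment at which its call begins. calibration takes no time and is no camera call.
- ctrl.close_job(): hands the job in, once; it reports no verdict.
The state is a dict: "clock": time; "q": joint angles; "qd": joint speeds; "joint_torque": joint torques, N m; "tcp_pos": TCP position; "tool_rot": TCP orientation; "force": force on the tool from outside, world axes, zero at the start; "ft_torque": the same for the moment, N m; "grip_width": finger opening in m.
Only numpy, scipy, OpenCV 4.12 (cv2) and the standard library are available. Lean on these libraries where they do the work, as an engineer would, in place of code of your own. Each camera call takes 0.05 s, during which the arm holds its last target. There are 200 camera calls.

## Working session

There is one attempt and no reset: what is moved stays moved. The work goes in short steps, Python scripts to look and compute and a tool call to move; the robot and the scene stay as the last step left them, time stands still between calls to the robot, and variables do not carry over. Pictures are saved under pics/ and viewed, about 8 in all and at most 12, crops included, and the job is handed in when it is done.

Besides the shell and the picture viewer there is one more tool, called as a command line: name --argument value ..., lists and objects as JSON in quotes. arm_command: Moves the arm, as the interface text tells. Shifts and turns lie within -1 to 1; 1 stands for 100 mm of shift or 2 pi rad of turn. Its arguments: {"type":"object","properties":{"rows":{"type":"array","items":{"type":"number"}},"force":{"type":"number"}},"required":["rows"]}

```bash
mkdir -p pics; cat > h.py <<'E'
import numpy as np, cv2
from workcell import ctrl
from scipy.spatial.transform import Rotation as R
def grab(n):
    im,d=ctrl.grab_frame(n); np.savez(f'/tmp/{n}.npz',im=im,d=d); return im,d
def load(n):
    z=np.load(f'/tmp/{n}.npz'); return z['im'],z['d']
def rays(n,px):
    c=ctrl.calibration(n); K=np.array([[c['fx'],0,c['cx']],[0,c['fy'],c['cy']],[0,0,1]])
    p=cv2.undistortPoints(np.array(px,float).reshape(-1,1,2),K,np.array(c['distortion'])).reshape(-1,2)
    T=np.array(c['camera_from_world']); Rm=T[:3,:3]; o=-Rm.T@T[:3,3]
    return o,np.c_[p,np.ones(len(p))]@Rm
def onplane(n,px,z):
    o,d=rays(n,px); return o+d*((z-o[2])/d[:,2])[:,None]
def bydepth(n,px,dep):
    o,d=rays(n,px); return o+d*np.asarray(dep)[:,None]
E
python3 - <<'E'
from h import *
for n in('scene','top'):
    im,d=grab(n); cv2.imwrite(f'pics/{n}0.png',im)
    print(n,rays(n,[[256,192]]))
    print(ctrl.calibration(n)['fx'])
s=ctrl.sense(); print(s)
E
```

```text
scene (array([0.21956268, 0.63566052, 1.03360996]), array([[ 0.29609362, -0.56834344, -0.76772484]]))
450.0302280393244
top (array([ 0.35747538, -0.05623535,  1.26508314]), array([[ 0.18929985, -0.01043852, -0.98188267]]))
411.4259615522925
{'clock': 0.1, 'q': array([-1.17696839e+00,  3.20208151e-01,  1.56556947e+00, -3.78146402e-05,
        1.25739980e+00, -2.00148270e-02]), 'qd': array([-0.0007509 , -0.00079057, -0.00527808,  0.0013029 , -0.00197498,
        0.00057406]), 'joint_torque': array([-2.26474726e-04, -4.16407228e+01, -2.34703517e+01, -7.04474857e-06,
        4.91086801e-03, -1.66154535e-05]), 'tcp_pos': array([ 0.23105293, -0.52609371,  0.24957287]), 'tool_rot': array([-2.62973109e+00,  1.71717556e+00,  2.08791545e-03]), 'force': array([-0.3621836 ,  0.34368274,  0.93135773]), 'ft_torque': array([-0.04413228,  0.01675321,  0.02243956]), 'grip_width': 0.08542513020116528}
```

View pics/scene0.png

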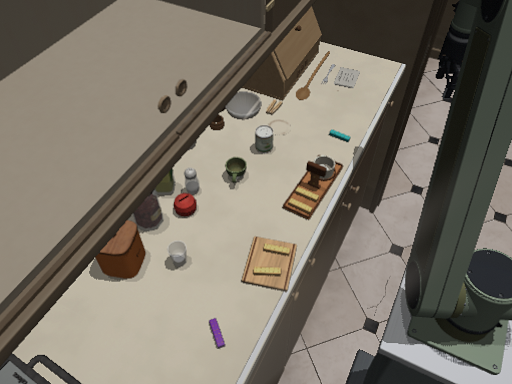

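View pics/top0.png

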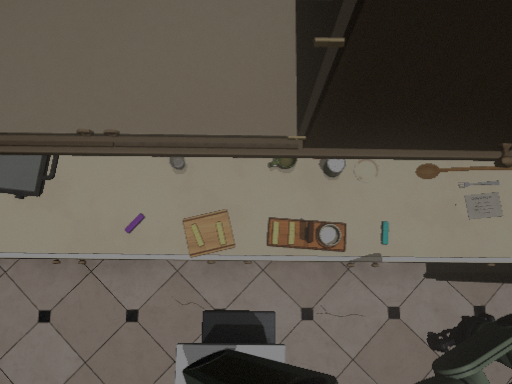

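The scene picture shows the yellow fingers on the board at (276,249) and (267,271), those on the caddy at (309,194) and (300,206), and the handle at (316,170). In the top picture the board fingers are at (198,235) and (221,233), the caddy fingers at (276,233) and (292,233), and the pot at (329,235). The lookalikes are purple at scene (217,333) / top (135,223) and turquoise at scene (340,135) / top (385,233). I choose the two yellow fingers on the board.

```bash
cat > m.py <<'E'
from h import *
def biscuits(n,box,zs=None):
    im,d=load(n); hsv=cv2.cvtColor(im,cv2.COLOR_BGR2HSV); x0,y0,x1,y1=box
    m=np.zeros(im.shape[:2],np.uint8)
    m[y0:y1,x0:x1]=cv2.inRange(hsv,(22,90,90),(34,255,255))[y0:y1,x0:x1]
    cs,_=cv2.findContours(m,cv2.RETR_EXTERNAL,cv2.CHAIN_APPROX_NONE); out=[]
    for c in cs:
        if cv2.contourArea(c)<40: continue
        (u,v),wh,a=cv2.minAreaRect(c)
        z=0.026 if u<250 else .022
        if n=='scene': z=0.026 if v>230 else .022
        if zs: z=zs
        P=onplane(n,c.reshape(-1,2).astype(float),z)
        r=cv2.minAreaRect((P[:,:2]*1000).astype(np.float32))
        b=cv2.boxPoints(r); e=[b[1]-b[0],b[2]-b[1]]; e=max(e,key=np.linalg.norm)
        ddd=d[int(v),int(u)]; zz=bydepth(n,[[u,v]],[ddd])[0,2] if ddd>0 else -1
        print(n,(round(u),round(v)),'xy',np.round(r[0],1),'size',np.round(sorted(r[1]),1),'ang',round(np.degrees(np.arctan2(e[1],e[0]))%180,1),'z',round(zz,4))
    return m
if __name__=='__main__':
    mt=biscuits('top',(180,200,310,256)); ms=biscuits('scene',(240,160,350,290))
    a=cv2.resize(load('top')[0][195:265,170:360],None,fx=4,fy=4,interpolation=2)
    b=cv2.resize(load('scene')[0][150:295,235:350],None,fx=2,fy=2,interpolation=2)
    c=np.zeros((a.shape[0]+b.shape[0],760,3),np.uint8); c[:280,:760]=a; c[280:,:230]=b
    c[280:,240:470]=cv2.cvtColor(cv2.resize(ms[150:295,235:350],None,fx=2,fy=2),8)
    cv2.imwrite('pics/crop1.png',c)
    # handle by depth
    for n,box in(('top',(262,215,352,256)),('scene',(280,140,350,225))):
        im,d=load(n); x0,y0,x1,y1=box; v,u=np.mgrid[y0:y1,x0:x1]; v=v.ravel();u=u.ravel(); dd=d[v,u]; 
        P=bydepth(n,np.c_[u,v],dd); k=(dd>0)&(P[:,2]>.085)&(P[:,2]<.11)&(P[:,0]>.4)
        Q=P[k]; print(n,'bar',k.sum(),Q.mean(0).round(4) if len(Q) else '', cv2.minAreaRect((Q[:,:2]*1000).astype(np.float32)) if len(Q)>3 else '')
        k=(dd>0)&(P[:,2]>.035)&(P[:,2]<.055)&(P[:,0]>.4); Q=P[k]
        print(n,'pot',k.sum(),cv2.minAreaRect((Q[:,:2]*1000).astype(np.float32)) if len(Q)>3 else '')
E
python3 m.py
```

```text
top (197, 235) xy [464.2 107.3] size [16.7 67.6] ang 25.0 z 0.0242
scene (266, 270) xy [466.7 106.4] size [14.5 63.9] ang 26.9 z 0.0273
scene (276, 248) xy [472.5  36. ] size [14.9 63.6] ang 14.5 z 0.0237
scene (300, 204) xy [ 476.  -129.8] size [13.2 65.1] ang 176.1 z 0.0219
scene (307, 192) xy [ 477.4 -179. ] size [13.  68.3] ang 176.4 z 0.0182
top bar 118 [ 0.4705 -0.225   0.0948] ((472.02154541015625, -225.0650634765625), (15.354557991027832, 57.29607009887695), 89.16964721679688)
top pot 116 ((466.1650390625, -269.4404296875), (62.624691009521484, 99.84960174560547), 1.3902493715286255)
scene bar 134 [ 0.4713 -0.2227  0.0947] ((472.36187744140625, -225.70767211914062), (21.451675415039062, 58.84287643432617), 86.003662109375)
scene pot 167 ((464.2656555175781, -271.5979309082031), (63.37992858886719, 105.77822875976562), 14.065285682678223)
```

View pics/crop1.png

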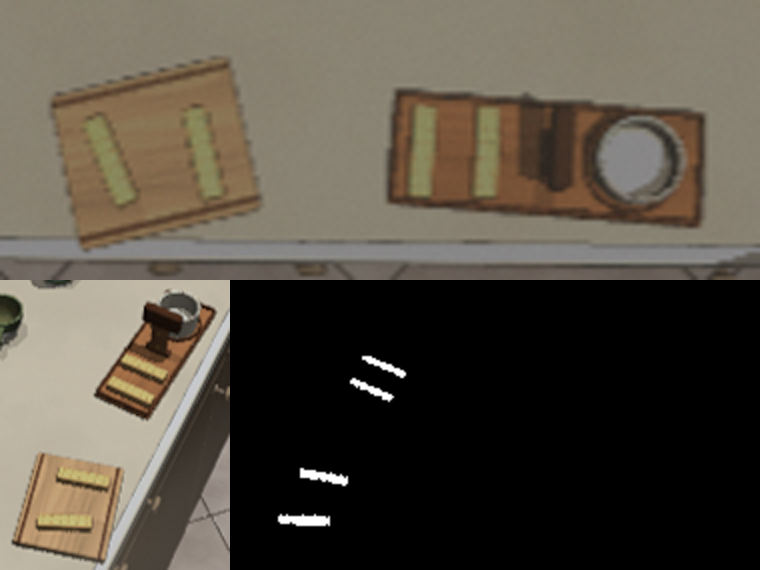

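```bash
sed -i 's/(22,90,90),(34,255,255)/((22,90,90) if n=="scene" else (22,80,70)),(36,255,255)/' m.py
cat > go.py <<'E'
from h import *
def state(): 
    s=ctrl.sense(); r=R.from_rotvec(s['tool_rot']); X=r.as_matrix()[:,0]; Z=r.as_matrix()[:,2]
    print('t',round(s['clock'],2),'tcp',s['tcp_pos'].round(4),'head',round(np.degrees(np.arctan2(X[1],X[0])),1),'z',Z.round(3),'q',s['q'].round(2),'F',s['force'].round(1),'w',round(s['grip_width'],4)); return s,r
def go(x,y,z,h):
    "shift & turn in command units to reach xyz with tool x heading h deg"
    s,r=state(); d=r.inv().apply(np.array([x,y,z])-s['tcp_pos'])
    c,sn=np.cos(np.radians(h)),np.sin(np.radians(h))
    T=R.from_matrix(np.array([[c,sn,0],[sn,-c,0],[0,0,-1]]).T)
    print('shift',(d/.1).round(3),'turn',((r.inv()*T).as_rotvec()/(2*np.pi)).round(4))
E
python3 -c "
from m import *
biscuits('top',(180,200,310,256))
from go import *
go(.472,.036,.1,104);go(.472,.036,.1,-76)"
```

```text
top (197, 235) xy [464.2 107.3] size [16.7 67.6] ang 25.0 z 0.0242
top (291, 233) xy [ 473.8 -177.1] size [16.9 64.1] ang 176.8 z 0.019
top (275, 233) xy [ 472.3 -128.3] size [16.9 66.7] ang 176.2 z 0.021
top (220, 233) xy [470.1  36.7] size [16.6 68.7] ang 14.0 z 0.0298
t 0.1 tcp [ 0.2311 -0.5261  0.2496] head -66.3 z [-0.001  0.001 -1.   ] q [-1.18  0.32  1.57 -0.    1.26 -0.02] F [-0.4  0.3  0.9] w 0.0854
shift [-4.175 -4.466  1.502] turn [-4.00e-04  0.00e+00 -4.73e-01]
t 0.1 tcp [ 0.2311 -0.5261  0.2496] head -66.3 z [-0.001  0.001 -1.   ] q [-1.18  0.32  1.57 -0.    1.26 -0.02] F [-0.4  0.3  0.9] w 0.0854
shift [-4.175 -4.466  1.502] turn [0.     0.0003 0.027 ]
```

arm_command --rows '[-0.28,-0.3,0,0,0,0,-0.2,-0.56,-0.6,0,0,0,0,-0.2,-0.83,-0.9,0,0,0,0,0,-0.83,-0.9,0,0,0,0,0]' --force 25

```text
clock: 0.43
tcp_pos: [0.2814, -0.4084, 0.2499]
tool_rot: [-2.63, 1.71, 0.005]
force: [0.1, 0.2, 0.0]
grip_width: 0.0427
```

arm_command --rows '[-0.28,-0.3,0,0,0,0,0,-0.56,-0.6,0,0,0,0,0,-0.83,-0.9,0,0,0,0,0,-0.83,-0.9,0,0,0,0,0]'

```text
clock: 0.77
tcp_pos: [0.3305, -0.2969, 0.2501]
tool_rot: [-2.632, 1.709, 0.003]
force: [-0.6, -0.5, 0.5]
grip_width: 0.0431
```

arm_command --rows '[-0.28,-0.3,0,0,0,0,0,-0.56,-0.6,0,0,0,0,0,-0.83,-0.9,0,0,0,0,0,-0.83,-0.9,0,0,0,0,0]'

```text
clock: 1.1
tcp_pos: [0.3801, -0.1852, 0.2502]
tool_rot: [-2.634, 1.707, 0.001]
force: [-1.0, 0.1, 0.1]
grip_width: 0.0424
```

arm_command --rows '[-0.28,-0.3,0,0,0,0,0,-0.56,-0.6,0,0,0,0,0,-0.83,-0.9,0,0,0,0,0,-0.83,-0.9,0,0,0,0,0]'

```text
clock: 1.43
tcp_pos: [0.4296, -0.0734, 0.2502]
tool_rot: [-2.633, 1.708, 0.0]
force: [0.3, -0.4, -1.1]
grip_width: 0.0428
```

arm_command --rows '[-0.28,-0.3,0.3,0,0,0.01,0,-0.56,-0.6,0.6,0,0,0.02,0,-0.83,-0.87,0.9,0,0,0.027,0,-0.83,-0.87,0.9,0,0,0.027,0,-0.83,-0.87,0.9,0,0,0.027,0]'

```text
clock: 1.85
tcp_pos: [0.4731, 0.0347, 0.1569]
tool_rot: [2.476, -1.928, -0.008]
force: [-0.8, 0.2, 0.4]
grip_width: 0.0427
```

```bash
python3 -c "
from go import *
go(.4713,.0364,.06,-76)"
```

```text
t 1.85 tcp [0.4731 0.0347 0.1569] head -75.8 z [-0.006  0.    -1.   ] q [0.05 0.25 1.92 0.   0.97 1.37] F [-0.8  0.2  0.4] w 0.0427
shift [-0.019  0.008  0.969] turn [0.0009 0.0003 0.0005]
```

arm_command --rows '[-0.02,0.01,0.3,0,0,0,0,-0.02,0.01,0.6,0,0,0,0,-0.02,0.01,0.9,0,0,0,0,-0.02,0.01,0.97,0,0,0,0,-0.02,0.01,0.97,0,0,0,0,-0.02,0.01,0.97,0,0,0,0]'

```text
clock: 2.35
tcp_pos: [0.473, 0.034, 0.0642]
tool_rot: [-2.474, 1.935, -0.002]
force: [0.3, 0.3, -0.1]
grip_width: 0.043
```

```bash
python3 -c "
from go import *
go(.4713,.0364,.034,-76)
im,d=grab('scene'); a=im[210:310,220:340]
im,d=grab('top'); b=im[180:260,160:300]
c=np.zeros((640,560,3),np.uint8); c[:300,:360]=cv2.resize(a,None,fx=3,fy=3); c[310:630,:560]=cv2.resize(b,None,fx=4,fy=4)
cv2.imwrite('pics/p1.png',c[:,:,:][:600])"
```

```text
t 2.35 tcp [0.473  0.034  0.0642] head -76.1 z [ 0.001 -0.    -1.   ] q [ 0.05  0.37  2.04 -0.    0.73  1.38] F [ 0.3  0.3 -0.1] w 0.043
shift [-0.028  0.011  0.302] turn [-0.0002 -0.0001 -0.0002]
```

View pics/p1.png

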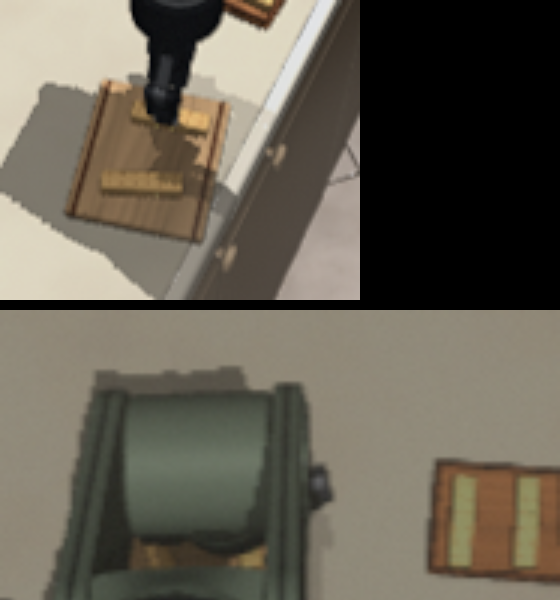

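The close view shows the fingers centred over the nearer board finger, at crop (160,115). Going down and closing.

arm_command --rows '[-0.03,0.01,0.15,0,0,0,0,-0.03,0.01,0.3,0,0,0,0,-0.03,0.01,0.3,0,0,0,0,-0.03,0.01,0.3,0,0,0,1,-0.03,0.01,0.3,0,0,0,1,-0.03,0.01,0.3,0,0,0,1,-0.03,0.01,0.3,0,0,0,1,-0.03,0.01,0.3,0,0,0,1]' --force 25

```text
clock: 3.12
tcp_pos: [0.4716, 0.0375, 0.0348]
tool_rot: [-2.474, 1.933, -0.004]
force: [-0.9, -0.5, 6.8]
grip_width: 0.0171
```

```bash
python3 -c "
from go import *
go(.451,-.152,.10,-3.7)"
```

```text
t 3.12 tcp [0.4716 0.0375 0.0348] head -76.0 z [ 0.003 -0.    -1.   ] q [ 0.06  0.42  2.07 -0.    0.65  1.38] F [-0.9 -0.5  6.8] w 0.0171
shift [ 1.79   0.657 -0.653] turn [-0.0003 -0.0004 -0.2008]
```

arm_command --rows '[0,0,-0.2,0,0,0,1,0,0,-0.45,0,0,0,1,0,0,-0.7,0,0,0,1,0.2,0.06,-0.7,0,0,-0.015,1,0.4,0.12,-0.7,0,0,-0.03,1,0.6,0.18,-0.7,0,0,-0.045,1,0.8,0.24,-0.7,0,0,-0.06,1,0.9,0.3,-0.7,0,0,-0.075,1,0.9,0.3,-0.7,0,0,-0.09,1,0.9,0.3,-0.7,0,0,-0.1,1,0.9,0.3,-0.7,0,0,-0.1,1]'

```text
clock: 4.03
tcp_pos: [0.4632, -0.0574, 0.1038]
tool_rot: [-2.952, 1.074, -0.001]
force: [0.1, 1.0, -0.3]
grip_width: 0.0169
```

```bash
python3 -c "
from go import *
go(.499,-.155,.10,-3.7)"
```

```text
t 4.03 tcp [ 0.4632 -0.0574  0.1038] head -40.0 z [ 0.001 -0.    -1.   ] q [-0.15  0.3   2.01 -0.    0.82  0.55] F [ 0.1  1.  -0.3] w 0.0169
shift [0.902 0.518 0.039] turn [-0.     -0.0002 -0.1008]
```

arm_command --rows '[0.15,0.08,0,0,0,-0.015,1,0.3,0.16,0,0,0,-0.03,1,0.45,0.25,0,0,0,-0.045,1,0.6,0.35,0,0,0,-0.06,1,0.75,0.43,0,0,0,-0.075,1,0.9,0.52,0,0,0,-0.09,1,0.9,0.52,0,0,0,-0.101,1,0.9,0.52,0,0,0,-0.101,1,0.9,0.52,0,0,0,-0.101,1]'

```text
clock: 4.78
tcp_pos: [0.4985, -0.1545, 0.1034]
tool_rot: [-3.14, 0.105, 0.0]
force: [-1.0, 0.0, -0.6]
grip_width: 0.0172
```

```bash
python3 -c "
from go import *
go(.499,-.155,.06,-3.7)
im,d=grab('scene'); cv2.imwrite('pics/p2.png',cv2.resize(im[130:250,260:380],None,fx=4,fy=4))
import m; m.biscuits('scene',(260,150,350,225),.036)
m.biscuits('scene',(240,230,350,290),.026)
"
```

```text
t 4.78 tcp [ 0.4985 -0.1545  0.1034] head -3.8 z [-0.  0. -1.] q [-0.32  0.38  1.89  0.    0.87 -0.26] F [-1.   0.  -0.6] w 0.0172
shift [0.006 0.004 0.434] turn [-0.      0.     -0.0003]
scene (266, 270) xy [466.7 106.4] size [14.5 63.9] ang 26.9 z 0.0237
```

View pics/p2.png

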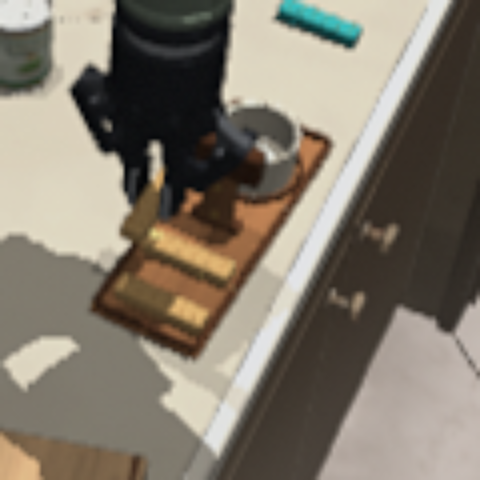

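The crop shows biscuit_d held level, along the caddy's y axis, over the far side; both lower fingers are undisturbed. Lowering.

arm_command --rows '[0.01,0.0,0.25,0,0,0,1,0.01,0.0,0.45,0,0,0,1,0.01,0.0,0.52,0,0,0,1,0.01,0.0,0.56,0,0,0,1,0.01,0.0,0.58,0,0,0,1,0.01,0.0,0.58,0,0,0,1,0.01,0.0,0.58,0,0,0,1]'

```text
clock: 5.42
tcp_pos: [0.5002, -0.1549, 0.0461]
tool_rot: [3.139, -0.1, 0.003]
force: [-0.8, -0.1, 0.5]
grip_width: 0.0169
```

```bash
python3 -c "
from go import *
state()"
```

```text
t 5.42 tcp [ 0.5002 -0.1549  0.0461] head -3.7 z [ 0.002 -0.001 -1.   ] q [-0.32  0.46  1.95 -0.    0.74 -0.26] F [-0.8 -0.1  0.5] w 0.0169
```

arm_command --rows '[0,0,0.01,0,0,0,1,0,0,0.01,0,0,0,1,0,0,0.005,0,0,0,0.4,0,0,0,0,0,0,0.3,0,0,0,0,0,0,0.3,0,0,-0.2,0,0,0,0.3,0,0,-0.5,0,0,0,0.3,0,0,-0.7,0,0,0,0.3,0,0,-0.7,0,0,0,0.3]'

```text
clock: 6.17
tcp_pos: [0.5022, -0.1556, 0.1194]
tool_rot: [3.137, -0.1, 0.013]
force: [0.6, -0.3, 0.5]
grip_width: 0.0302
```

```bash
python3 -c "
from go import *
go(.4655,.107,.116,-64)"
```

```text
t 6.17 tcp [ 0.5022 -0.1556  0.1194] head -3.7 z [ 0.008 -0.003 -1.   ] q [-0.32  0.36  1.87 -0.    0.9  -0.26] F [ 0.6 -0.3  0.5] w 0.0302
shift [-0.534 -2.598  0.024] turn [-0.0004 -0.0014  0.1676]
```

arm_command --rows '[-0.05,-0.3,0,0,0,0,0,-0.1,-0.6,0,0,0,0,0,-0.2,-0.9,0,0,0,0,0]'

```text
clock: 6.42
tcp_pos: [0.4857, -0.063, 0.115]
tool_rot: [3.14, -0.103, 0.001]
force: [-0.1, 1.2, -0.1]
grip_width: 0.043
```

arm_command --rows '[-0.05,-0.3,0,0,0,0,0,-0.1,-0.6,0,0,0,0,0,-0.2,-0.9,0,0,0,0,0]'

```text
clock: 6.67
tcp_pos: [0.4712, 0.0287, 0.1148]
tool_rot: [-3.14, 0.101, -0.001]
force: [0.5, 0.5, 0.1]
grip_width: 0.0427
```

arm_command --rows '[-0.05,-0.2,0,0,0,0.019,0,-0.1,-0.4,0,0,0,0.038,0,-0.13,-0.6,0,0,0,0.057,0,-0.13,-0.8,0,0,0,0.076,0,-0.13,-0.8,0,0,0,0.095,0,-0.13,-0.8,0,0,0,0.114,0,-0.13,-0.8,0,0,0,0.133,0,-0.13,-0.8,0,0,0,0.152,0,-0.13,-0.8,0,0,0,0.167,0,-0.13,-0.8,0,0,0,0.167,0]'

```text
clock: 7.5
tcp_pos: [0.4628, 0.108, 0.1147]
tool_rot: [2.666, -1.661, -0.001]
force: [0.5, 0.3, 0.3]
grip_width: 0.0425
```

```bash
python3 -c "
from go import *
go(.4655,.107,.036,-64)
im,d=grab('top'); grab('scene'); cv2.imwrite('pics/p3.png',cv2.resize(im[195:265,170:360],None,fx=4,fy=4))
import m; m.biscuits('scene',(260,150,350,225),.036)
m.biscuits('top',(250,150,350,255),.036)
m.biscuits('top',(250,150,350,255),.022)
"
```

```text
t 7.5 tcp [0.4628 0.108  0.1147] head -63.9 z [-0.001 -0.    -1.   ] q [ 0.21  0.3   1.98 -0.    0.86  1.32] F [0.5 0.3 0.3] w 0.0425
shift [ 0.021 -0.02   0.787] turn [0.0002 0.     0.0004]
top (291, 236) xy [ 462.  -175.2] size [15.8 43.2] ang 175.2 z 0.021
top (275, 235) xy [ 463.4 -127. ] size [16.2 50.4] ang 174.9 z 0.0234
top (284, 224) xy [ 497.4 -154. ] size [16.7 66.7] ang 86.5 z 0.0374
top (284, 162) xy [ 691.4 -156.7] size [22.4 34.1] ang 90.7 z 0.0048
top (291, 236) xy [ 463.2 -176.6] size [16.  43.7] ang 175.2 z 0.021
top (275, 235) xy [ 464.6 -127.8] size [16.4 51. ] ang 174.9 z 0.0234
top (284, 224) xy [ 499.  -155.1] size [16.9 67.5] ang 86.5 z 0.0374
top (284, 162) xy [ 695.2 -157.8] size [22.6 34.5] ang 90.7 z 0.0048
```

View pics/p3.png

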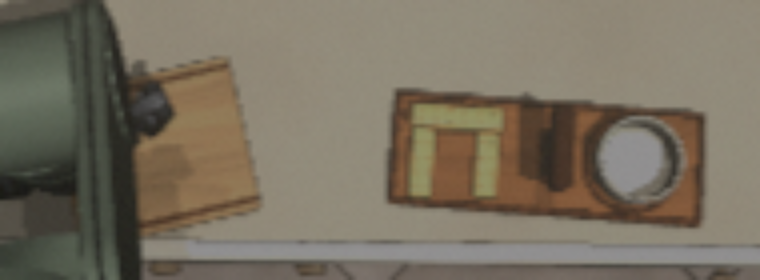

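The top crop shows biscuit_d laid crosswise over the far ends, at crop (457,115). In the top camera it is 24 mm from the stack centre and about 0.3 mm off in y. Now biscuit_c.

arm_command --rows '[0.02,-0.02,0.25,0,0,0,0,0.02,-0.02,0.5,0,0,0,0,0.02,-0.02,0.7,0,0,0,0,0.02,-0.02,0.78,0,0,0,0,0.02,-0.02,0.78,0,0,0,0,0.02,-0.02,0.78,0,0,0,1,0.02,-0.02,0.78,0,0,0,1,0.02,-0.02,0.78,0,0,0,1,0.02,-0.02,0.78,0,0,0,1,0.02,-0.02,0.78,0,0,0,1]' --force 25

```text
clock: 8.43
tcp_pos: [0.4668, 0.1074, 0.0384]
tool_rot: [-2.666, 1.658, -0.003]
force: [0.4, -0.4, 5.1]
grip_width: 0.0171
```

```bash
python3 -c "
from go import *
go(.451,-.152,.11,-3.7)"
```

```text
t 8.43 tcp [0.4668 0.1074 0.0384] head -63.8 z [ 0.003  0.    -1.   ] q [ 0.2   0.42  2.06 -0.    0.66  1.32] F [ 0.4 -0.4  5.1] w 0.0171
shift [ 2.257  1.287 -0.718] turn [-0.0003 -0.0003 -0.1668]
```

arm_command --rows '[0,0,-0.2,0,0,0,1,0,0,-0.45,0,0,0,1,0,0,-0.72,0,0,0,1,0.2,0.1,-0.72,0,0,-0.018,1,0.4,0.2,-0.72,0,0,-0.037,1,0.6,0.3,-0.72,0,0,-0.056,1,0.75,0.43,-0.72,0,0,-0.074,1,0.75,0.43,-0.72,0,0,-0.093,1,0.75,0.43,-0.72,0,0,-0.112,1,0.75,0.43,-0.72,0,0,-0.13,1,0.75,0.43,-0.72,0,0,-0.149,1,0.75,0.43,-0.72,0,0,-0.167,1]'

```text
clock: 9.43
tcp_pos: [0.4604, 0.0208, 0.1096]
tool_rot: [3.14, -0.091, 0.001]
force: [0.4, -0.6, -0.7]
grip_width: 0.0172
```

```bash
python3 -c "
from go import *
go(.451,-.152,.11,-3.7)"
```

```text
t 9.43 tcp [0.4604 0.0208 0.1096] head -3.3 z [ 0. -0. -1.] q [ 0.02  0.29  2.02 -0.    0.83  0.08] F [ 0.4 -0.6 -0.7] w 0.0172
shift [ 0.006  1.73  -0.004] turn [ 0.     -0.0001  0.001 ]
```

arm_command --rows '[0,0.25,0,0,0,0,1,0,0.55,0,0,0,0,1,0,0.86,0,0,0,0,1]'

```text
clock: 9.68
tcp_pos: [0.4549, -0.0654, 0.1096]
tool_rot: [3.14, -0.096, 0.001]
force: [0.4, -0.2, -0.9]
grip_width: 0.0171
```

arm_command --rows '[0,0.3,0,0,0,0,1,0,0.6,0,0,0,0,1,0,0.8,0,0,0,0,1,0,0.87,0,0,0,0,1,0,0.87,0,0,0,0,1,0,0.87,0,0,0,0,1]'

```text
clock: 10.18
tcp_pos: [0.4493, -0.1513, 0.1093]
tool_rot: [-3.139, 0.101, 0.0]
force: [0.3, 0.0, -0.3]
grip_width: 0.0171
```

```bash
python3 -c "
from go import *
go(.4505,-.152,.05,-3.7)"
```

```text
t 10.18 tcp [ 0.4493 -0.1513  0.1093] head -3.7 z [-0.     0.001 -1.   ] q [-0.35  0.31  1.99  0.    0.84 -0.29] F [ 0.3  0.  -0.3] w 0.0171
shift [0.012 0.006 0.593] turn [-0.0001  0.      0.    ]
```

arm_command --rows '[0.01,0.01,0.25,0,0,0,1,0.01,0.01,0.45,0,0,0,1,0.01,0.01,0.55,0,0,0,1,0.01,0.01,0.58,0,0,0,1,0.01,0.01,0.6,0,0,0,1,0.01,0.01,0.6,0,0,0,1,0.01,0.01,0.6,0,0,0,1]'

```text
clock: 10.77
tcp_pos: [0.4511, -0.1525, 0.05]
tool_rot: [3.14, -0.099, 0.002]
force: [0.4, 0.1, 0.1]
grip_width: 0.0169
```

arm_command --rows '[0,0,0.01,0,0,0,1,0,0,0.01,0,0,0,1]'

```text
clock: 10.93
tcp_pos: [0.4508, -0.1528, 0.0489]
tool_rot: [3.14, -0.1, 0.002]
force: [-0.4, -0.1, -0.5]
grip_width: 0.0173
```

arm_command --rows '[0,0,0.01,0,0,0,1,0,0,0.01,0,0,0,1]'

```text
clock: 11.1
tcp_pos: [0.4508, -0.1529, 0.0483]
tool_rot: [3.14, -0.1, 0.002]
force: [-0.9, 1.3, 7.5]
grip_width: 0.0169
```

arm_command --rows '[0,0,0.008,0,0,0,1,0,0,0.008,0,0,0,1]'

```text
clock: 11.27
tcp_pos: [0.4508, -0.1529, 0.0483]
tool_rot: [3.14, -0.101, 0.002]
force: [-3.7, 2.1, 14.2]
grip_width: 0.0168
```

arm_command --rows '[0,0,-0.012,0,0,0,1,0,0,-0.015,0,0,0,0.4,0,0,-0.015,0,0,0,0.3,0,0,-0.015,0,0,0,0.3,0,0,-0.2,0,0,0,0.3,0,0,-0.5,0,0,0,0.3,0,0,-0.9,0,0,0,0.3,0,0,-1,0,0,0,0.3,0,0,-1,0,0,0,0]'

```text
clock: 12.02
tcp_pos: [0.4524, -0.1535, 0.1495]
tool_rot: [3.138, -0.1, 0.011]
force: [-0.6, 0.0, -1.1]
grip_width: 0.0403
```

```bash
python3 -c "
from go import *
go(.45,-.06,.15,-93.7)
im,d=grab('scene'); cv2.imwrite('pics/p4.png',cv2.resize(im[130:250,260:380],None,fx=4,fy=4))
import m; m.biscuits('scene',(260,150,350,225),.036)
"
```

```text
t 12.02 tcp [ 0.4524 -0.1535  0.1495] head -3.7 z [ 0.007 -0.003 -1.   ] q [-0.35  0.26  1.93 -0.    0.94 -0.29] F [-0.6  0.  -1.1] w 0.0403
shift [-0.084 -0.932 -0.008] turn [-0.0006 -0.0011  0.2501]
```

arm_command --rows '[-0.02,-0.3,-0.3,0,0,0.019,0,-0.05,-0.6,-0.3,0,0,0.038,0,-0.08,-0.9,-0.3,0,0,0.057,0,-0.08,-0.95,-0.3,0,0,0.076,0,-0.08,-0.95,-0.3,0,0,0.095,0,-0.08,-0.95,-0.3,0,0,0.114,0,-0.08,-0.95,-0.3,0,0,0.133,0,-0.08,-0.95,-0.3,0,0,0.152,0,-0.08,-0.95,-0.3,0,0,0.171,0,-0.08,-0.95,-0.3,0,0,0.19,0,-0.08,-0.95,-0.3,0,0,0.209,0,-0.08,-0.95,-0.3,0,0,0.228,-0.2]'

```text
clock: 13.07
tcp_pos: [0.4472, -0.0573, 0.1742]
tool_rot: [2.294, -2.142, -0.006]
force: [-0.2, 0.3, 0.7]
grip_width: 0.0506
```

```bash
cat > look.py <<'E'
from go import *
import m,sys
a,_=grab('scene'); b,_=grab('top')
c=np.zeros((600,760,3),np.uint8); c[:280]=cv2.resize(b[195:265,170:360],None,fx=4,fy=4); c[290:590,:400]=cv2.resize(a[140:240,260:393],(400,300))
cv2.imwrite(sys.argv[1],c)
m.biscuits('top',(250,200,350,256),.036); m.biscuits('scene',(260,150,350,225),.036)
E
python3 look.py pics/p5.png; python3 -c "
from go import *
go(.472,-.2255,.17,-93.7)"
```

```text
scene (309, 196) xy [ 461.5 -156.7] size [34.7 64.6] ang 86.1 z 0.0161
t 13.17 tcp [ 0.4473 -0.0573  0.1744] head -85.7 z [-0.004  0.001 -1.   ] q [-0.15  0.2   1.95 -0.    1.    1.34] F [-0.2 -0.1 -0.1] w 0.0511
shift [ 1.696 -0.121  0.042] turn [0.0007 0.0001 0.0222]
```

View pics/p5.png

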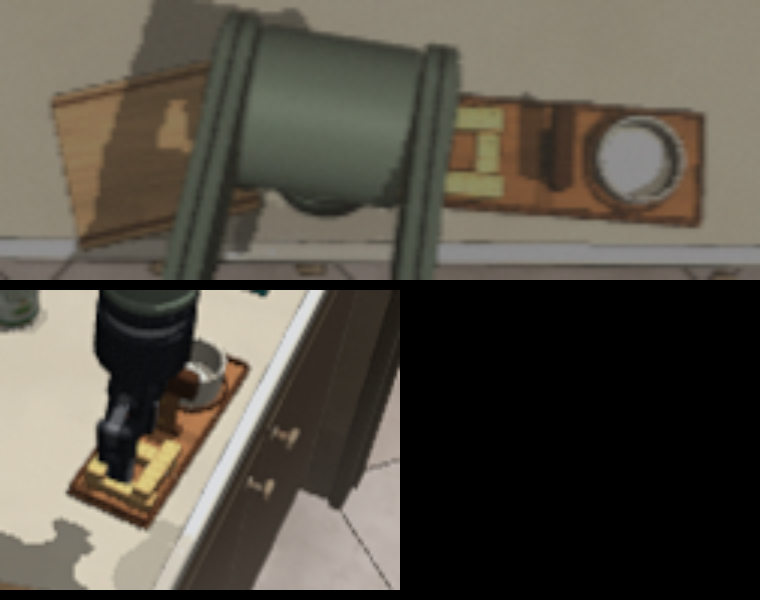

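arm_command --rows '[-0.3,0,0,0,0,0,-0.2,-0.6,0,0,0,0,0,-0.2,-0.9,0,0,0,0,0.01,-0.2,-0.95,0,0,0,0,0.022,-0.2,-0.95,0,0,0,0,0.022,-0.2]'

```text
clock: 13.58
tcp_pos: [0.4405, 0.0387, 0.1752]
tool_rot: [2.154, -2.285, -0.003]
force: [0.1, -0.1, 0.1]
grip_width: 0.0512
```

```bash
cat > up.py <<'E'
# top view: split upper biscuits by ray-depth height
from go import *
import m
def up(n='top'):
    im,d=load(n); hsv=cv2.cvtColor(im,cv2.COLOR_BGR2HSV)
    mk=cv2.inRange(hsv,(22,80,70),(36,255,255)); mk[:200]=0; mk[256:]=0; mk[:,:250]=0; mk[:,310:]=0
    v,u=np.nonzero(mk); P=onplane(n,np.c_[u,v].astype(float),.036)[:,:2]*1000
    y=np.radians(-3.7); A=np.array([[np.cos(y),np.sin(y)],[-np.sin(y),np.cos(y)]])
    L=(P-np.array([473.,-152.7]))@A.T
    print('bounds x',np.percentile(L[:,0],[0,2,98,100]).round(1),'y',np.percentile(L[:,1],[0,2,98,100]).round(1))
    mid=L[(abs(L[:,1])<12)]
    for s in(-1,1):
        q=mid[np.sign(mid[:,0])==s][:,0]; print('side',s,len(q),'x range',np.percentile(q,[0,50,100]).round(1))
    h=np.round(L/4).astype(int)
up()
E
python3 look.py pics/p6.png; python3 up.py; python3 -c "
from go import *
go(.472,-.2255,.17,-93.7)"
```

```text
top (284, 235) xy [ 464.2 -153.7] size [44.5 69.2] ang 84.9 z 0.0073
top (284, 224) xy [ 499.  -154.1] size [15.  66.1] ang 90.0 z 0.0387
scene (311, 197) xy [ 456.6 -156.4] size [24.8 64.6] ang 86.1 z 0.0376
bounds x [-31.2 -30.3  32.3  32.9] y [-35.7 -32.7  32.5  33.7]
side -1 31 x range [-30.  -20.9 -16.4]
side 1 32 x range [17.8 26.3 31.6]
t 13.68 tcp [0.4409 0.0371 0.1756] head -93.4 z [-0.002 -0.001 -1.   ] q [ 0.06  0.18  1.96 -0.    1.    1.69] F [-0.4  0.8  0.8] w 0.0513
shift [ 2.603 -0.466  0.057] turn [ 0.0003 -0.0001  0.0008]
```

View pics/p6.png

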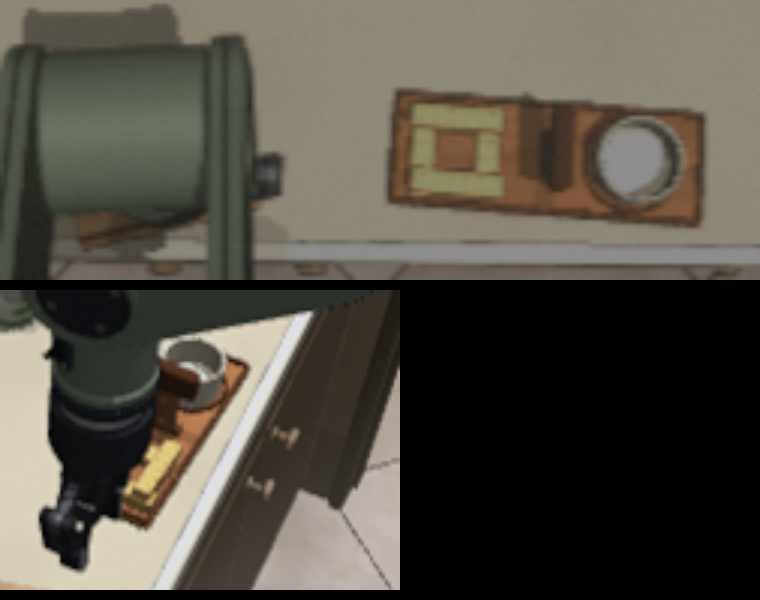

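The top crop shows a clean two-layer square, with the upper fingers at -23 and +25 mm and y within 1 mm. The pot is centred in its ring. Now the handle.

arm_command --rows '[0.3,-0.05,0,0,0,0,-0.3,0.6,-0.1,0,0,0,0,-0.3,0.87,-0.15,0,0,0,0,-0.3]'

```text
clock: 13.93
tcp_pos: [0.4506, -0.0525, 0.1761]
tool_rot: [2.152, -2.287, -0.0]
force: [0.6, 0.0, -0.9]
grip_width: 0.0557
```

arm_command --rows '[0.3,-0.05,0,0,0,0,-0.3,0.6,-0.1,0,0,0,0,-0.3,0.87,-0.15,0,0,0,0,-0.3]'

```text
clock: 14.18
tcp_pos: [0.4597, -0.1411, 0.176]
tool_rot: [2.15, -2.289, -0.001]
force: [1.2, 0.2, -0.8]
grip_width: 0.0556
```

arm_command --rows '[0.3,-0.05,0,0,0,0,-0.3,0.6,-0.1,0,0,0,0,-0.3,0.85,-0.15,0,0,0,0,-0.3,0.85,-0.15,0,0,0,0,-0.3,0.85,-0.15,0,0,0,0,-0.3]'

```text
clock: 14.6
tcp_pos: [0.4691, -0.2259, 0.1757]
tool_rot: [2.147, -2.293, -0.002]
force: [0.3, 0.9, 0.1]
grip_width: 0.0555
```

```bash
python3 -c "
from go import *
go(.4715,-.2253,.083,-93.7)"
```

```text
t 14.6 tcp [ 0.4691 -0.2259  0.1757] head -93.8 z [-0.001  0.001 -1.   ] q [-0.47  0.3   1.8  -0.    1.05  1.17] F [0.3 0.9 0.1] w 0.0555
shift [-0.007 -0.025  0.927] turn [ 0.0002  0.0001 -0.0002]
```

arm_command --rows '[-0.01,-0.02,0.25,0,0,0,-0.3,-0.01,-0.02,0.5,0,0,0,-0.3,-0.01,-0.02,0.75,0,0,0,-0.3,-0.01,-0.02,0.9,0,0,0,-0.3,-0.01,-0.02,0.92,0,0,0,-0.3,-0.01,-0.02,0.92,0,0,0,-0.3,-0.01,-0.02,0.92,0,0,0,0.2,-0.01,-0.02,0.92,0,0,0,0.4,-0.01,-0.02,0.92,0,0,0,0.5,-0.01,-0.02,0.92,0,0,0,0.55,-0.01,-0.02,0.92,0,0,0,0.6]' --force 25

```text
clock: 15.52
tcp_pos: [0.4726, -0.2241, 0.0856]
tool_rot: [2.15, -2.29, 0.005]
force: [0.1, -2.7, 2.3]
grip_width: 0.0176
```

arm_command --rows '[0,0,0,0,0,0,0.65,0,0,0,0,0,0,0.7,0,0,0,0,0,0,0.8,0,0,0,0,0,0,1,0,0,0,0,0,0,1,0,0,0,0,0,0,1]'

```text
clock: 16.02
tcp_pos: [0.4726, -0.2243, 0.0857]
tool_rot: [-2.15, 2.291, -0.005]
force: [-1.7, -3.1, 5.3]
grip_width: 0.0156
```

arm_command --rows '[0,0,0,0,0,0,1,0,0,0,0,0,0,1,0,0,0,0,0,0,1]' --force 70

```text
clock: 16.27
tcp_pos: [0.4727, -0.2242, 0.0858]
tool_rot: [-2.15, 2.291, -0.005]
force: [-1.4, -2.9, 7.4]
grip_width: 0.0148
```

```bash
python3 -c "
from go import *
state()"; python3 look.py pics/p7.png; python3 up.py
```

```text
t 16.27 tcp [ 0.4727 -0.2242  0.0858] head -93.6 z [ 0.002 -0.002 -1.   ] q [-0.46  0.4   1.91 -0.    0.83  1.17] F [-1.4 -2.9  7.4] w 0.0148
bounds x [-27.8  -1.8  32.4  32.6] y [-17.9   2.5  34.6  36.1]Traceback (most recent call last):
  File "up.py", line 15, in <module>
    up()
    ~~^^
  File "up.py", line 13, in up
    q=mid[np.sign(mid[:,0])==s][:,0]; print('side',s,len(q),'x range',np.percentile(q,[0,50,100]).round(1))
                                                                      ~~~~~~~~~~~~~^^^^^^^^^^^^^^
    return _quantile_unchecked(
        a, q, axis, out, overwrite_input, method, keepdims, weights)
    return _ureduce(a,
                    func=_quantile_ureduce_func,
    ...<5 lines>...
                    overwrite_input=overwrite_input,
                    method=method)
    r = func(a, **kwargs)
    result = _quantile(arr,
                       quantiles=q,
    ...<2 lines>...
                       out=out,
                       weights=wgt)
    slices_having_nans = np.isnan(arr[-1, ...])
                                  ~~~^^^^^^^^^
IndexError: index -1 is out of bounds for axis 0 with size 0
```

The handle is gripped (the top view is now covered by the arm, so that check gives nothing). Lifting gently.

arm_command --rows '[0,0,-0.01,0,0,0,1,0,0,-0.03,0,0,0,1,0,0,-0.06,0,0,0,1,0,0,-0.1,0,0,0,1,0,0,-0.14,0,0,0,1,0,0,-0.18,0,0,0,1,0,0,-0.21,0,0,0,1,0,0,-0.23,0,0,0,1,0,0,-0.24,0,0,0,1,0,0,-0.24,0,0,0,1,0,0,-0.24,0,0,0,1]'

```text
clock: 17.28
tcp_pos: [0.4718, -0.2232, 0.1085]
tool_rot: [2.149, -2.291, -0.0]
force: [-0.8, 0.2, -5.3]
grip_width: 0.0152
```

```bash
python3 -c "
from go import *
s,_=state(); print(s['ft_torque'])"; python3 look.py pics/p8.png
```

```text
t 17.28 tcp [ 0.4718 -0.2232  0.1085] head -93.7 z [-0. -0. -1.] q [-0.46  0.37  1.88 -0.    0.88  1.17] F [-0.8  0.2 -5.3] w 0.0152
[ 0.00303807 -0.00066759 -0.00087253]
```

View pics/p8.png

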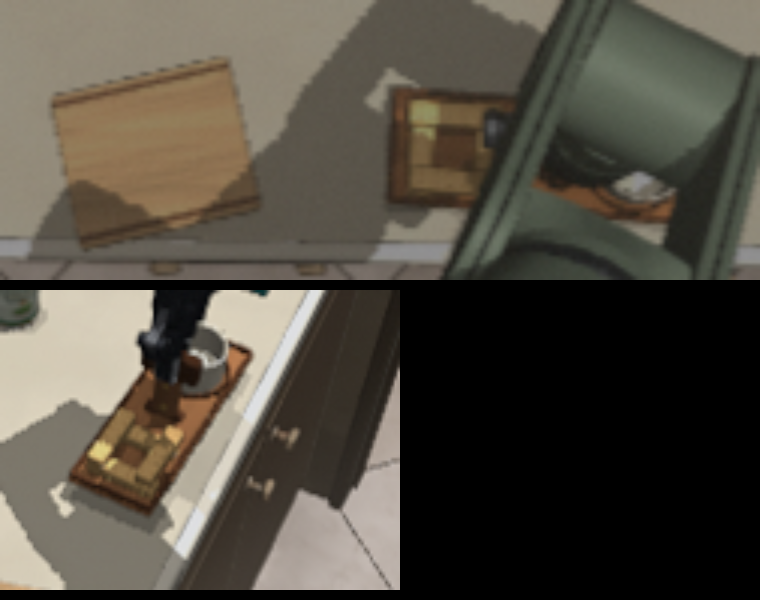

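The caddy is clear of the worktop and level, the tower and the pot stand, and the wrist force reads -5.3 N, which matches 0.5 kg. Raising to about 10 cm.

arm_command --rows '[0,0,-0.02,0,0,0,1,0,0,-0.06,0,0,0,1,0,0,-0.13,0,0,0,1,0,0,-0.21,0,0,0,1,0,0,-0.3,0,0,0,1,0,0,-0.39,0,0,0,1,0,0,-0.48,0,0,0,1,0,0,-0.57,0,0,0,1,0,0,-0.65,0,0,0,1,0,0,-0.71,0,0,0,1,0,0,-0.75,0,0,0,1,0,0,-0.76,0,0,0,1]'

```text
clock: 18.38
tcp_pos: [0.4722, -0.2234, 0.1854]
tool_rot: [-2.149, 2.291, -0.002]
force: [0.2, 0.0, -4.9]
grip_width: 0.0149
```

arm_command --rows '[0,0,0,0,0,0,1,0,0,0,0,0,0,1,0,0,0,0,0,0,1,0,0,0,0,0,0,1,0,0,0,0,0,0,1,0,0,0,0,0,0,1,0,0,0,0,0,0,1,0,0,0,0,0,0,1]'

```text
clock: 19.05
tcp_pos: [0.4719, -0.2232, 0.1845]
tool_rot: [2.15, -2.291, -0.0]
force: [-0.2, -0.6, -5.2]
grip_width: 0.0154
```

```bash
python3 look.py pics/p9.png;python3 -c "
from go import *
s,_=state(); print(s['ft_torque'],abs(s['qd']).max())
n='scene'; im,d=load(n); v,u=np.mgrid[120:240,255:360]; v=v.ravel();u=u.ravel(); dd=d[v,u]; P=bydepth(n,np.c_[u,v],dd)
hsv=cv2.cvtColor(im,cv2.COLOR_BGR2HSV)[v,u]
k=(dd>0)&(P[:,2]>.09)&(P[:,2]<.15)&(P[:,0]<.53)&(hsv[:,1]>90)&(abs(P[:,1]+.22)<.13)
for lo in np.arange(-.35,-.09,.03):
    q=P[k&(P[:,1]>=lo)&(P[:,1]<lo+.03)]
    if len(q)>5: print(round(lo,2),len(q),np.percentile(q[:,2],[10,50,90]).round(3))
"
```

```text
top (276, 228) xy [ 483.9 -131.6] size [15.  27.1] ang 0.0 z 0.1248
t 19.15 tcp [ 0.4719 -0.2232  0.1845] head -93.7 z [ 0. -0. -1.] q [-0.46  0.29  1.79 -0.    1.07  1.17] F [ 0.2 -0.2 -4.2] w 0.0147
[ 0.01891622  0.00380576 -0.03038495] 0.005587792131088841
-0.35 43 [0.106 0.111 0.117]
-0.32 42 [0.108 0.11  0.117]
-0.29 59 [0.108 0.111 0.116]
-0.26 146 [0.107 0.11  0.114]
-0.23 277 [0.107 0.112 0.139]
-0.2 161 [0.11  0.123 0.138]
-0.17 267 [0.108 0.123 0.138]
-0.14 358 [0.109 0.121 0.137]
-0.11 124 [0.105 0.11  0.116]
```

View pics/p9.png

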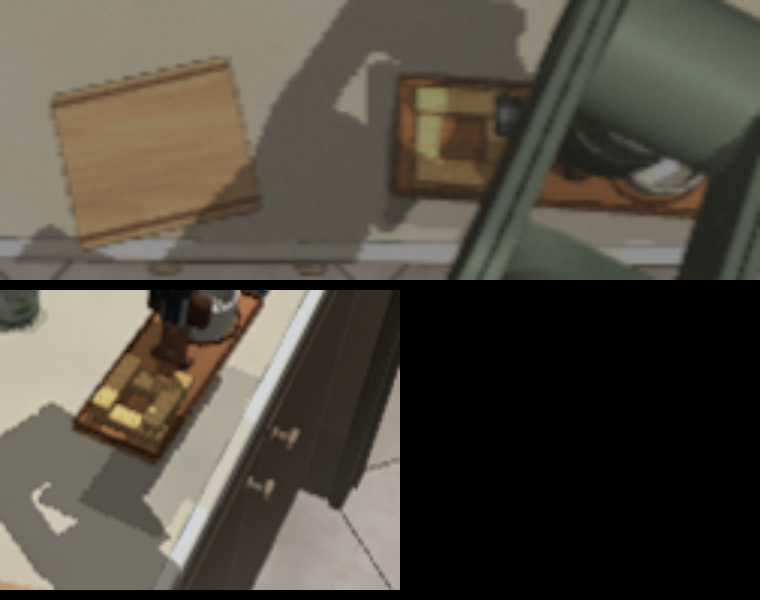

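The caddy's floor reads about 0.11 m at every point along its length, so it is level. The underside is about 0.10 m up, the tower is intact, the pot is in its ring, and the joints are nearly still. Handing in.

```bash
python3 -c "
from workcell import ctrl
print(ctrl.close_job())"
```

```text
the job is handed in; nothing more can be done
None
```

I laid both shortbread fingers crosswise on the two lower ones, then lifted the caddy by its bar handle. I handed the job in while holding it, at about 19 s of the 72 s allowed. The hand-in gave no verdict.

**Tower, checked before the lift:** the upper fingers lay at about -23 mm and +25 mm from the stack centre, within about 1 mm along the caddy, with an open gap between them.

**Hold, last checks:**
- **Height:** the underside is about 100 mm above the worktop.
- **Level:** the caddy's floor reads 0.110–0.112 m near both ends.
- **Load:** the wrist carries about 5 N, which matches the loaded caddy.
- **Grip and stillness:** the grip is 70 N with the fingers 15 mm apart, and the joints were almost still.
- **Tower and pot:** the last view shows the tower intact and the pot in its ring, though the arm partly hid the pot. I did not measure the pot's position.

**Failed checks:** while gripping the handle, the top-view tower measurement failed because the arm covered the view, so I used the scene camera instead. I never commanded the arm near the tin, mug or glass, but did not measure them afterwards.

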